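Put the hole saws back in their own wells

ROBOT

A 7-joint arm with a two-finger parallel gripper is mounted at the origin on a cart in front of the work surface, level with it; the furniture and walls round the work are solid. World frame = base frame: x ahead of the robot, y to its left, z up, the work surface at z = 0. Lengths are in m, angles in rad, forces in N, time in s.
With the tool pointing down it reaches from about 0.425 to 0.875 m from the base axis. Payload 4.7 kg.
Tool frame: the origin (TCP) lies at the very end of the fingers, on their centre line; the grasp point (between the pads) lies behind it (ctrl.tcp_to_grasp is the z of the grasp point in the tool frame, in m); z points along the fingers, y is the line along which they close (so a half turn about z gives the same grasp; the last joint's range is limited). The gripper opens to 87 mm and grips with 3 to 60 N. Pads are 19 mm wide; open, the fingers measure 117 mm over their backs; the gripper's body (75 mm by 190 mm) begins 51 mm behind the grasp point.
Start: joints at [-1.243, 0.321, -0.07, 1.45, 0.023, 1.371, -0.057], TCP at [0.201, 0.618, 0.223] pointing down, gripper open.
Joint ranges: [-2.86, 2.86], [-0.3, 2.09], [-1.38, 1.24], [0.06, 2.45], [-1.56, 4.7], [0.09, 2.05], [-2.69, 2.69]. Speed limits (rad/s): [2.57, 2.57, 3.14, 3.14, 3.14, 3.14, 3.14].

INTERFACE

Orientations are given as a rotation vector (axis times angle).
In Python, from bench import ctrl gives the robot as it stands.
- The arm moves only by the tool step_arm, never from a script. Its argument "targets" is a list of rows, each a list of 7 numbers: the shift along the world's x, y, z in cm, then the turn, a rotation vector about the world's x, y, z in degrees, then the opening, from 0 (shut) to 1 (fully open). A call has exactly 5 rows; each row shifts and turns the commanded pose from where the row before left it; what a row does not reach is not made up. A row lasts 1/12 s, in which the tool goes at most 41.7 mm and 7.16 degrees, less where a joint would pass 70% of its speed; a pose out of reach is approached as far as the arm can. A call with a gripper value outside its range is refused whole. The fingers move at their own pace and stop on an object; "force" is the grip in N (left out, the last holds). Time passes only in rows, so rows that do not move let the fingers close, or fill a call up. It gives the time, the measured TCP pose, the force, the opening and the grip force at its end, in the units of the state.
- ctrl.get_state(): the state, without advancing time (a new reading comes with each control period).
- ctrl.get_image(name): name is "scene" or "top" or "wrist"; returns (picture, depth): 420x560x3 uint8, red, green, blue; 420x560 float32, m along the optical axis (not along the pixel's ray), 0 where there is no reading.
- ctrl.camera_params(name): a dict with "intrinsics" (3x3 intrinsics, pixels), "rvec" (rotation vector, rad) and "tvec" (3), from world to camera coordinates, as OpenCV has them; the wrist camera has in their place "hand_eye" (4x4, takes a point from camera to tool coordinates, whose origin is the TCP and whose axes are the flange's). Camera axes: x right, y down, z forward; pixel columns grow to the right and rows downward; lengths in m; the calibration is good to about 2 mm. A picture is of the moment at which its call begins: read the wrist's pose just before it. camera_params takes no time and is no camera call.
- ctrl.close_job(): hands the job in; it is judged then, once.
The state is a dict: "time": time; "joint_positions": joint angles; "qd": joint speeds; "joint_torque": joint torques, N m; "position": TCP position; "tool_rot": TCP orientation; "ft_force": force on the tool from outside, world axes, zero at the start; "torque": the same for the moment, N m; "grip_width": opening from 0.0 (shut) to 1.0 (fully open); "grip_force": force on a finger pad.
Only numpy, scipy, OpenCV 4.12 (cv2) and the standard library are available. Lean on these libraries where they do the work, as an engineer would, in place of code of your own. Each camera call takes 0.05 s, during which the arm holds its last target. There are 200 camera calls.

TASK

The four hole saws in the storage tray were put back wrong: three are loose in wells one size too large and the largest stands on top of the narrowest well. Sort them out so that each saw stands upright, teeth down, right down in the tapered well that fits it; the plain block without a hole is free for setting one aside on the way. Set the saws down rather than dropping them, and leave the arbor with the pilot drill standing in its hole.

Things in the scene. Friction and masses are not known exactly. Their poses are not given: they have to be found in the camera images.
- saw_29: hole saw: grey steel cylinder 29 mm in diameter (smallest of the four), 62 mm tall, bright end plate with threaded hole on top, toothed edge below, chip slots in its side; 0.07 to 0.4 kg. Origin: centre of the toothed underside; z up along its axis, any yaw will do. Starts upright, teeth down, loose on the floor of the well for the 40 mm saw
- saw_40: hole saw: grey steel cylinder 40 mm in diameter (second smallest of the four), 62 mm tall, bright end plate with threaded hole on top, toothed edge below, chip slots in its side; 0.07 to 0.4 kg. Origin: centre of the toothed underside; z up along its axis, any yaw will do. Starts upright, teeth down, loose on the floor of the well for the 51 mm saw
- saw_51: hole saw: grey steel cylinder 51 mm in diameter (second largest of the four), 62 mm tall, bright end plate with threaded hole on top, toothed edge below, chip slots in its side; 0.07 to 0.4 kg. Origin: centre of the toothed underside; z up along its axis, any yaw will do. Starts upright, teeth down, loose on the floor of the well for the 64 mm saw
- saw_64: hole saw: grey steel cylinder 64 mm in diameter (largest of the four), 62 mm tall, bright end plate with threaded hole on top, toothed edge below, chip slots in its side; 0.07 to 0.4 kg. Origin: centre of the toothed underside; z up along its axis, any yaw will do. Starts upright, teeth down, on top of the block with the narrowest well (the one for the 29 mm saw), which it covers
- well_29: fixed wooden block, 97 x 97 x 34 mm, with the well for the 29 mm saw in the middle of its top: round and tapered, 47 mm across the mouth, 35 mm at the floor, 24 mm deep, grey felt floor. Origin: centre of the underside; z up, x and y along its sides (all blocks are parallel). Top at 34 mm, well floor at 10 mm above the origin; a seated saw stands 38 mm proud
- well_40: fixed wooden block, 97 x 97 x 34 mm, with the well for the 40 mm saw in the middle of its top: round and tapered, 58 mm across the mouth, 46 mm at the floor, 24 mm deep, grey felt floor. Origin: centre of the underside; z up, x and y along its sides (all blocks are parallel). Top at 34 mm, well floor at 10 mm above the origin; a seated saw stands 38 mm proud
- well_51: fixed wooden block, 97 x 97 x 34 mm, with the well for the 51 mm saw in the middle of its top: round and tapered, 69 mm across the mouth, 57 mm at the floor, 24 mm deep, grey felt floor. Origin: centre of the underside; z up, x and y along its sides (all blocks are parallel). Top at 34 mm, well floor at 10 mm above the origin; a seated saw stands 38 mm proud
- well_64: fixed wooden block, 97 x 97 x 34 mm, with the well for the 64 mm saw in the middle of its top: round and tapered, 82 mm across the mouth, 70 mm at the floor, 24 mm deep, grey felt floor. Origin: centre of the underside; z up, x and y along its sides (all blocks are parallel). Top at 34 mm, well floor at 10 mm above the origin; a seated saw stands 38 mm proud
- plain_block: fixed wooden block, 97 x 97 x 34 mm, without a hole; flat top 34 mm above its origin. Origin: centre of the underside; z up, x and y along its sides. The six blocks lie in two rows of three, 100 mm between centres, in a low plywood tray (rim 20 mm above the bench; block tops 40 mm above it). Which block is in which bay varies
- pilot_arbor: loose steel drill arbor with a pilot drill pointing up, standing shank-down in a 14 mm hole in the sixth block of the tray; collar 29 mm in diameter, 73 mm tall above the block top. Origin: on its axis at the underside of the collar, level with the block top; z up. Not to be moved
Things that resemble listed ones, but are neither listed nor needed, are in the scene too. What is shaped like the saw_51 but orange, pink or yellow is not meant.

How it is judged:
At the end, for the whole second after the job is handed in: each of the four hole saws stands in its own well: its centre within 10 mm of the well's axis, its underside within 5 mm of the height of the well's floor, upright within 0.15 rad and at rest; the arbor is within 15 mm of where it stood and upright within 0.2 rad (horizontal distance between saw_29 and well_29 below 0.01 m and z of saw_29 in the frame of well_29 between 0.005 and 0.015 m and angle between each of saw_29, saw_40, saw_51, saw_64's own z axis and vertical below 0.15 rad and linear speed of each of saw_29, saw_40, saw_51, saw_64 below 0.02 m/s and angular speed of each of saw_29, saw_40, saw_51, saw_64 below 0.2 rad/s and horizontal distance between saw_40 and well_40 below 0.01 m and z of saw_40 in the frame of well_40 between 0.005 and 0.015 m and horizontal distance between saw_51 and well_51 below 0.01 m and z of saw_51 in the frame of well_51 between 0.005 and 0.015 m and horizontal distance between saw_64 and well_64 below 0.01 m and z of saw_64 in the frame of well_64 between 0.005 and 0.015 m and distance of pilot_arbor from where it was at the start of the episode below 0.015 m and angle between pilot_arbor's own z axis and vertical below 0.2 rad); the robot touches nothing.
It fails at once if a hole saw is dropped: it falls free of the fingers faster than 0.9 m/s (a fall of more than 40 mm) ((linear speed of saw_29 above 0.9 m/s and contact force between saw_29 and the fingers below 0.2 N) or (linear speed of saw_40 above 0.9 m/s and contact force between saw_40 and the fingers below 0.2 N) or (linear speed of saw_51 above 0.9 m/s and contact force between saw_51 and the fingers below 0.2 N) or (linear speed of saw_64 above 0.9 m/s and contact force between saw_64 and the fingers below 0.2 N)).
It fails at once if the arbor is knocked out of place: moved by more than 15 mm or tilted by more than 0.2 rad (distance of pilot_arbor from where it was at the start of the episode above 0.015 m or angle between pilot_arbor's own z axis and vertical above 0.2 rad).
It also fails if it takes over 96 s, if anything falls off the work surface, if the arm or the gripper's body presses on something with over 40 N, if the wrist force passes 120 N, or if a joint passes its speed limit or range.

## Working session

There is one attempt and no reset: what is moved stays moved. The work goes in short steps, Python scripts to look and compute and a tool call to move; the robot and the scene stay as the last step left them, time stands still between calls to the robot, and variables do not carry over. Pictures are saved under pics/ and viewed, at most 14 in all, crops included, and the job is handed in when it is done.

Besides the shell and the picture viewer there is one more tool, called as a command line: name --pt "numbers of a row" for each row, then --argument value for the rest. step_arm: Moves the arm, as the interface text tells. Its arguments: {"type":"object","properties":{"targets":{"type":"array"},"force":{"type":"number"}},"required":["targets"]}

```bash
mkdir -p pics; cat > h.py <<'E'
import numpy as np, cv2
from bench import ctrl
def snap(n,f):
    s=ctrl.get_state(); im,d=ctrl.get_image(n)
    cv2.imwrite('pics/%s.png'%f,cv2.cvtColor(im,cv2.COLOR_RGB2BGR)); np.savez('pics/%s.npz'%f,im=im,d=d,p=s['position'],r=s['tool_rot']); return im,d,s
def cam(n,s=None):
    c=ctrl.camera_params(n);K=np.array(c['intrinsics'])
    if 'hand_eye' in c:
        T=np.eye(4);T[:3,:3]=cv2.Rodrigues(np.array(s['tool_rot'],float))[0];T[:3,3]=s['position'];T=T@np.array(c['hand_eye'])
        return K,T[:3,:3],T[:3,3]
    R=cv2.Rodrigues(np.array(c['rvec'],float))[0];return K,R.T,-R.T@np.array(c['tvec']).ravel()
def cloud(d,K,R,t):
    v,u=np.mgrid[:d.shape[0],:d.shape[1]]
    p=np.stack([(u-K[0,2])/K[0,0]*d,(v-K[1,2])/K[1,1]*d,d],-1); return p@R.T+t
def ray(uv,z,K,R,t):
    r=R@np.linalg.inv(K)@np.array([*uv,1.]);return t+r*(z-t[2])/r[2]
E
python3 - <<'E'
from h import *
for n in('top','scene'): snap(n,n+'0')
s=ctrl.get_state();print(s,ctrl.tcp_to_grasp)
K,R,t=cam('top');print(K,R,t)
E
```

```text
{'time': 0.1, 'joint_positions': array([-1.24294135,  0.32175142, -0.07007267,  1.45153015,  0.02264267,
        1.37077085, -0.05690451]), 'qd': array([ 0.00015888, -0.00200466, -0.00038132, -0.0018832 ,  0.00031312,
        0.00051196,  0.00072143]), 'joint_torque': array([-1.07461696e-03, -4.92576385e+01, -4.06171968e-01, -3.13396776e+01,
       -6.43490581e-02,  3.97298788e-02,  7.24754000e-05]), 'position': array([0.20053199, 0.61779534, 0.2215806 ]), 'tool_rot': array([-4.90775331e-01, -3.10289280e+00,  2.62148221e-03]), 'ft_force': array([ 0.06117156,  0.46701079, -0.37924965]), 'torque': array([ 0.01189513, -0.00018477, -0.01264313]), 'grip_force': 0.0, 'grip_width': 1.0014021386657093} -0.0187
[[473.54281663   0.         288.05930612]
 [  0.         473.54281663 204.19312119]
 [  0.           0.           1.        ]] [[ 2.21768838e-02 -9.98842901e-01  4.26736983e-02]
 [-9.99753246e-01 -2.22112198e-02 -3.30594797e-04]
 [ 1.27804716e-03 -4.26558368e-02 -9.99089008e-01]] [0.5157617  0.05161412 0.91079298]
```

View pics/top0.png

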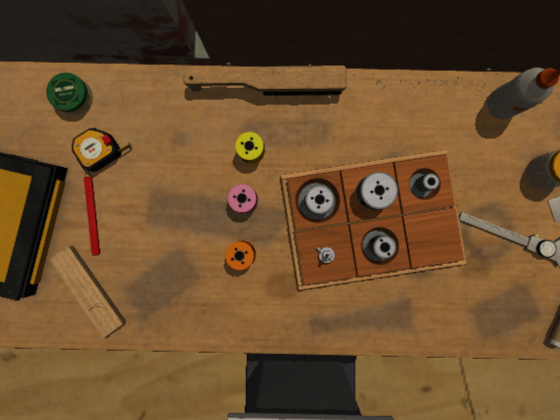

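View pics/scene0.png

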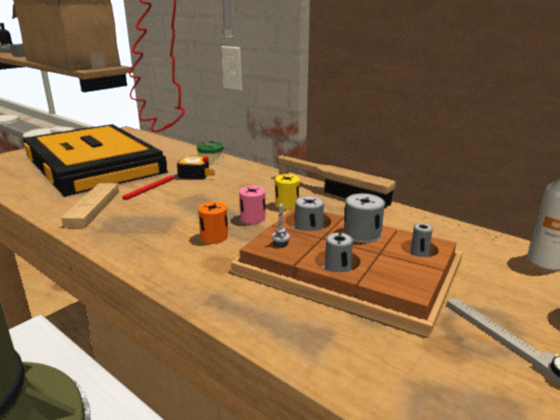

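The top view shows the tray with its long side to the right:
- 51 mm saw at (318,200), in well_64.
- 64 mm saw at (378,190), covering well_29.
- 29 mm saw at (427,183), in well_40.
- 40 mm saw at (380,246), in well_51.
- Arbor at (326,256).
- Plain block at (433,238).

The yellow, pink and orange cylinders at about (245,150–256) are decoys. They are coloured and lie outside the tray, while the grey ones inside it fit the description.

```bash
python3 - <<'E'
from h import *
D=np.load('pics/top0.npz');d=D['d'];im=D['im'];K,R,t=cam('top');P=cloud(d,K,R,t);z=P[...,2]
win=np.zeros_like(z,bool);win[140:300,275:475]=1
m=(win&(z>.032)&(z<.048)&(d>0)).astype(np.uint8)
m=cv2.morphologyEx(m,cv2.MORPH_CLOSE,np.ones((3,3)));m=cv2.morphologyEx(m,cv2.MORPH_OPEN,np.ones((5,5)))
print('blocktop z',np.median(z[m>0]))
pts=P[(m>0)][:,:2];r=cv2.minAreaRect((pts*1000).astype(np.float32));print('tray',r)
rm=(win&(z>.01)&(d>0)).astype(np.uint8);rm=cv2.morphologyEx(rm,cv2.MORPH_OPEN,np.ones((5,5)))
print('rim',cv2.minAreaRect((P[rm>0][:,:2]*1000).astype(np.float32)))
hm=(win&(z>.055)&(d>0)).astype(np.uint8)
n,l,st,c=cv2.connectedComponentsWithStats(hm)
for i in range(1,n):
    if st[i,4]<15: continue
    q=P[l==i]; zt=np.percentile(q[:,2],80); q=q[q[:,2]>zt-.008]
    (cx,cy),rad=cv2.minEnclosingCircle((q[:,:2]*1000).astype(np.float32))
    print(c[i].round(),'n',len(q),'ztop',zt.round(4),'c',round(cx,1),round(cy,1),'dia',round(2*rad,1))
big=cv2.resize(im[140:300,275:475],None,fx=4,fy=3.75,interpolation=cv2.INTER_CUBIC);cv2.imwrite('pics/crop0.png',big[...,::-1])
E
```

```text
blocktop z 0.0404512568560742
tray ((529.1798095703125, -106.10064697265625), (200.97987365722656, 314.90728759765625), 10.735978126525879)
rim ((529.2530517578125, -110.08308410644531), (219.2541961669922, 319.1496887207031), 10.032083511352539)
[377. 191.] n 1095 ztop 0.1035 c 577.6 -104.3 dia 64.1
[430. 182.] n 226 ztop 0.0794 c 597.4 -200.0 dia 30.0
[319. 200.] n 655 ztop 0.0793 c 561.3 -4.2 dia 51.3
[384. 247.] n 420 ztop 0.0795 c 479.6 -120.0 dia 40.5
[327. 255.] n 83 ztop 0.0679 c 462.8 -20.1 dia 25.6
```

View pics/crop0.png

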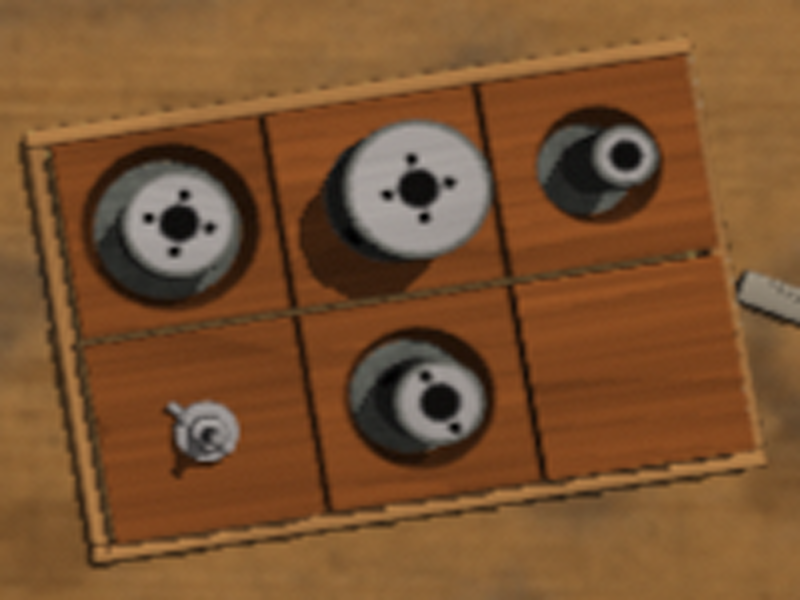

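The crop confirms it: the four grey saws are in the tray, and their measured diameters (64, 30, 51 and 40 mm) match. The fitted tray grid predicts the arbor to within 0.3 mm. I'll grip along the tray diagonal (55°) so the gripper body stays clear of the arbor.

step_arm --pt "1.5 -2.9 0 0 0 -5.6 1" --pt "1.5 -2.9 0 0 0 -5.6 1" --pt "1.5 -2.9 0 0 0 -5.6 1" --pt "1.5 -2.9 0 0 0 0 1" --pt "1.5 -2.9 0 0 0 0 1" --force 25

```text
time: 0.52
position: [0.2761, 0.4715, 0.222]
tool_rot: [-0.939, -2.998, 0.001]
ft_force: [0.7, -0.2, 0.1]
grip_width: 1.001
grip_force: 0.0
```

step_arm --pt "1.5 -2.9 0 0 0 0 1" --pt "1.5 -2.9 0 0 0 0 1" --pt "1.5 -2.9 0 0 0 0 1" --pt "1.5 -2.9 0 0 0 0 1" --pt "1.5 -2.9 0 0 0 0 1"

```text
time: 0.93
position: [0.3509, 0.3265, 0.2223]
tool_rot: [-0.939, -2.998, 0.001]
ft_force: [0.8, -0.2, -0.2]
grip_width: 1.002
grip_force: 0.0
```

step_arm --pt "1.5 -2.9 0 0 0 0 1" --pt "1.5 -2.9 0 0 0 0 1" --pt "1.5 -2.9 0 0 0 0 1" --pt "1.5 -2.9 0 0 0 0 1" --pt "1.5 -2.9 0 0 0 0 1"

```text
time: 1.35
position: [0.4259, 0.1816, 0.2224]
tool_rot: [-0.939, -2.998, -0.0]
ft_force: [0.4, 0.5, 0.5]
grip_width: 1.004
grip_force: 0.0
```

step_arm --pt "1.5 -2.9 0 0 0 0 1" --pt "1.5 -2.9 0 0 0 0 1" --pt "1.5 -2.9 0 0 0 0 1" --pt "1.5 -2.9 0 0 0 0 1" --pt "1.5 -2.9 0 0 0 0 1"

```text
time: 1.77
position: [0.5009, 0.0367, 0.2224]
tool_rot: [-0.939, -2.998, -0.0]
ft_force: [0.1, -0.3, -0.6]
grip_width: 0.998
grip_force: 0.0
```

step_arm --pt "1.5 -2.9 0 0 0 0 1" --pt "1.5 -2.9 0 0 0 0 1" --pt "1.5 -2.9 0 0 0 0 1" --pt "1.5 -2.9 0 0 0 0 1" --pt "0 0 0 0 0 0 1"

```text
time: 2.18
position: [0.5616, -0.0854, 0.2224]
tool_rot: [0.951, 2.992, -0.008]
ft_force: [-1.9, -0.1, 0.6]
grip_width: 0.999
grip_force: 0.0
```

step_arm --pt "0 0 0 0 0 0 1" --pt "0 0 0 0 0 0 1" --pt "0 0 0 0 0 0 1" --pt "0 0 0 0 0 0 1" --pt "0 0 0 0 0 0 1"

```text
time: 2.6
position: [0.5605, -0.0764, 0.2226]
tool_rot: [-0.936, -2.999, -0.001]
ft_force: [-0.0, -0.2, -0.8]
grip_width: 1.002
grip_force: 0.0
```

```bash
python3 - <<'E'
from h import *
im,d,s=snap('wrist','w1');print(s['position'],s['tool_rot'])
K,R,t=cam('wrist',s);P=cloud(d,K,R,t);z=P[...,2]
hm=((z>.055)&(z<.115)&(d>.08)).astype(np.uint8)
n,l,st,c=cv2.connectedComponentsWithStats(hm)
for i in range(1,n):
    if st[i,4]<100: continue
    q=P[l==i]; zt=np.percentile(q[:,2],80); q=q[q[:,2]>zt-.008]
    (cx,cy),rad=cv2.minEnclosingCircle((q[:,:2]*1000).astype(np.float32))
    print(c[i].round(),'ztop',zt.round(4),'c',round(cx,1),round(cy,1),'dia',round(2*rad,1))
E
```

```text
[ 0.56048085 -0.07639522  0.2226403 ] [-9.35723606e-01 -2.99888628e+00 -1.22627547e-03]
[469.  65.] ztop 0.0618 c 561.8 133.5 dia 52.4
[267.  74.] ztop 0.0673 c 463.2 -20.9 dia 26.3
[341. 155.] ztop 0.0779 c 561.5 -5.0 dia 51.1
[190. 154.] ztop 0.078 c 480.3 -120.6 dia 40.4
[501. 159.] ztop 0.0617 c 656.4 123.0 dia 51.9
[263. 231.] ztop 0.1018 c 578.0 -105.3 dia 64.4
[204. 280.] ztop 0.0769 c 593.5 -192.3 dia 20.3
```

View pics/w1.png

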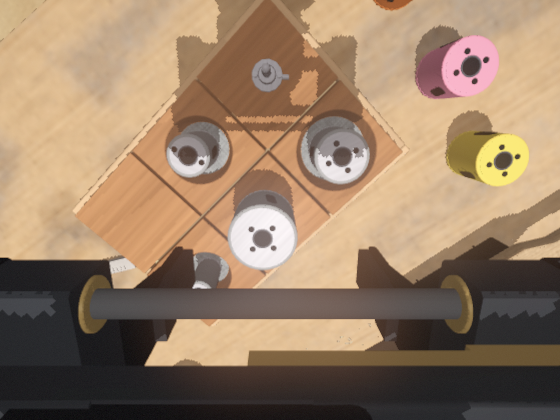

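The wrist view shows the 64 mm saw at (263,231), the 51 at (341,155), the 40 at (190,154), the arbor at (267,74), and the 29 partly hidden behind a finger at (205,280). Positions agree with the top view to about 1 mm. Next I pick up saw_64.

step_arm --pt "0.7 -1.1 -1.5 0 0 0 1" --pt "0.7 -1.1 -2.5 0 0 0 1" --pt "0.3 -0.6 -2.5 0 0 0 1" --pt "0 0 -2.0 0 0 0 1" --pt "0 0 -2.0 0 0 0 1"

```text
time: 3.07
position: [0.5775, -0.1058, 0.1165]
tool_rot: [-0.939, -2.998, 0.0]
ft_force: [-0.3, 0.2, 0.7]
grip_width: 0.996
grip_force: 0.0
```

step_arm --pt "0 0 -1.5 0 0 0 1" --pt "0 0 -1.5 0 0 0 1" --pt "0 0 -1.0 0 0 0 1" --pt "0 0 -0.5 0 0 0 1" --pt "0 0 0 0 0 0 1"

```text
time: 3.48
position: [0.577, -0.1053, 0.0717]
tool_rot: [-0.938, -2.997, 0.001]
ft_force: [0.2, 0.1, -1.0]
grip_width: 1.0
grip_force: 0.0
```

step_arm --pt "0 0 0 0 0 0 0" --pt "0 0 0 0 0 0 0" --pt "0 0 0 0 0 0 0" --pt "0 0 0 0 0 0 0" --pt "0 0 0 0 0 0 0" --force 25

```text
time: 3.9
position: [0.5785, -0.1053, 0.0734]
tool_rot: [0.938, 2.997, 0.002]
ft_force: [0.8, 0.8, 2.8]
grip_width: 0.722
grip_force: 25.0
```

step_arm --pt "0 0 0 0 0 0 0" --pt "0 0 0 0 0 0 0" --pt "0 0 0 0 0 0 0" --pt "0 0 0 0 0 0 0" --pt "0 0 0 0 0 0 0"

```text
time: 4.32
position: [0.5785, -0.1053, 0.0733]
tool_rot: [0.938, 2.997, 0.002]
ft_force: [0.3, 1.8, 6.5]
grip_width: 0.72
grip_force: 25.0
```

step_arm --pt "0 0 0.5 0 0 0 0" --pt "0 0 1.5 0 0 0 0" --pt "0 0 2 0 0 0 0" --pt "0 0 1.5 0 0 0 0" --pt "0 0 0.5 0 0 0 0"

```text
time: 4.73
position: [0.578, -0.1067, 0.1342]
tool_rot: [0.939, 2.996, -0.0]
ft_force: [0.6, -0.2, -2.1]
grip_width: 0.726
grip_force: 25.0
```

step_arm --pt "-0.7 -1.0 0 0 0 0 0" --pt "-1.4 -2.0 0 0 0 0 0" --pt "-1.7 -2.4 0 0 0 0 0" --pt "-1.7 -2.4 0 0 0 0 0" --pt "-1.3 -1.8 0 0 0 0 0"

```text
time: 5.15
position: [0.5058, -0.2047, 0.1308]
tool_rot: [-0.941, -2.994, 0.003]
ft_force: [-0.6, -0.3, -1.5]
grip_width: 0.72
grip_force: 25.0
```

step_arm --pt "-0.9 -1.2 0 0 0 0 0" --pt "-0.4 -0.5 0 0 0 0 0" --pt "0 0 -1 0 0 0 0" --pt "0 0 -1.5 0 0 0 0" --pt "0 0 -1.0 0 0 0 0"

```text
time: 5.57
position: [0.497, -0.2167, 0.0956]
tool_rot: [-0.935, -2.998, -0.001]
ft_force: [0.3, 0.3, -2.2]
grip_width: 0.723
grip_force: 25.0
```

step_arm --pt "0 0 -1 0 0 0 0" --pt "0 0 -0.5 0 0 0 0" --pt "0 0 -0.3 0 0 0 0" --pt "0 0 -0.2 0 0 0 0" --pt "0 0 -0.2 0 0 0 0"

```text
time: 5.98
position: [0.4971, -0.2187, 0.0757]
tool_rot: [0.938, 2.998, -0.0]
ft_force: [-0.0, 0.6, -2.7]
grip_width: 0.722
grip_force: 25.0
```

step_arm --pt "0 0 -0.1 0 0 0 0" --pt "0 0 -0.1 0 0 0 0" --pt "0 0 -0.1 0 0 0 0" --pt "0 0 0 0 0 0 0" --pt "0 0 0 0 0 0 0"

```text
time: 6.4
position: [0.497, -0.2188, 0.0734]
tool_rot: [0.939, 2.997, 0.001]
ft_force: [-1.3, 0.5, 4.3]
grip_width: 0.722
grip_force: 25.0
```

step_arm --pt "0 0 0 0 0 0 1" --pt "0 0 0 0 0 0 1" --pt "0 0 0 0 0 0 1" --pt "0 0 0 0 0 0 1" --pt "0 0 1 0 0 0 1"

```text
time: 6.82
position: [0.4953, -0.2181, 0.0812]
tool_rot: [-0.938, -2.995, 0.001]
ft_force: [-0.5, -0.1, 0.2]
grip_width: 0.973
grip_force: 0.0
```

step_arm --pt "0 0 2 0 0 0 1" --pt "0 0 2 0 0 0 1" --pt "0 0 1 0 0 0 1" --pt "1.5 0.3 0 0 0 0 1" --pt "2.5 0.5 0 0 0 0 1"

```text
time: 7.23
position: [0.5359, -0.2121, 0.1343]
tool_rot: [0.943, 2.995, 0.002]
ft_force: [-0.8, -0.2, 0.2]
grip_width: 1.001
grip_force: 0.0
```

step_arm --pt "2.5 0.5 0 0 0 0 1" --pt "2.0 0.4 0 0 0 0 1" --pt "1 0.2 0 0 0 0 1" --pt "0.5 0 0 0 0 0 1" --pt "0 0 0 0 0 0 1"

```text
time: 7.65
position: [0.5968, -0.1999, 0.1324]
tool_rot: [-0.938, -2.998, 0.001]
ft_force: [-0.2, -0.4, 0.3]
grip_width: 1.001
grip_force: 0.0
```

```bash
python3 - <<'E'
from h import *
for nm in ('wrist','top'):
  im,d,s=snap(nm,nm+'2');print(s['position'])
  K,R,t=cam(nm,s);P=cloud(d,K,R,t);z=P[...,2]
  hm=((z>.055)&(z<.115)&(d>.05)).astype(np.uint8)
  n,l,st,c=cv2.connectedComponentsWithStats(hm)
  for i in range(1,n):
    if st[i,4]<60: continue
    q=P[l==i]; zt=np.percentile(q[:,2],80); q=q[q[:,2]>zt-.008]
    (cx,cy),rad=cv2.minEnclosingCircle((q[:,:2]*1000).astype(np.float32))
    if .4<cx/1000<.7 and cy<30: print(c[i].round(),'ztop',zt.round(4),'c',round(cx,1),round(cy,1),'dia',round(2*rad,1))
E
```

```text
[ 0.5968221  -0.19988895  0.132361  ]
[276.  18.] ztop 0.078 c 481.8 -121.8 dia 39.4
[506.  23.] ztop 0.0777 c 564.3 -8.3 dia 50.9
[152. 121.] ztop 0.102 c 495.5 -220.2 dia 64.9
[277. 227.] ztop 0.0778 c 597.3 -201.1 dia 29.7
[ 0.59586845 -0.20042455  0.13242385]
[427. 184.] ztop 0.0788 c 596.7 -200.5 dia 29.6
[319. 200.] ztop 0.0793 c 561.0 -4.3 dia 51.2
[443. 240.] ztop 0.1034 c 495.1 -219.2 dia 65.0
[384. 247.] ztop 0.0792 c 480.0 -120.3 dia 40.8
[327. 255.] ztop 0.0677 c 462.5 -19.6 dia 25.5
```

View pics/wrist2.png

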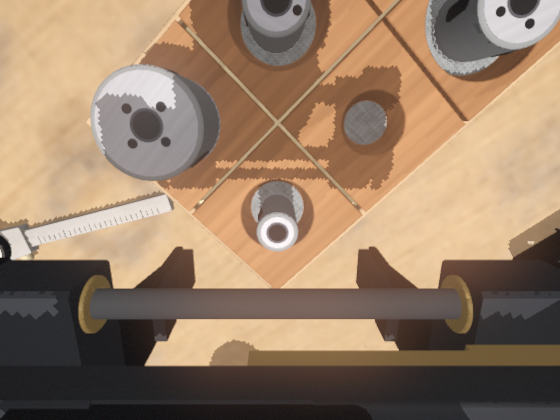

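The wrist view shows saw_29 at (277,230) in well_40, the uncovered well_29 at (365,122), and saw_64 parked on the plain block at (150,123). Picking up saw_29.

step_arm --pt "0.1 0 -1.5 0 0 0 1" --pt "0 0 -2 0 0 0 1" --pt "0 0 -2 0 0 0 1" --pt "0 0 -1.5 0 0 0 1" --pt "0 0 -1.0 0 0 0 1"

```text
time: 8.17
position: [0.5955, -0.2001, 0.0512]
tool_rot: [-0.941, -2.995, -0.0]
ft_force: [-0.1, 0.2, 0.3]
grip_width: 1.002
grip_force: 0.0
```

step_arm --pt "0 0 -0.4 0 0 0 1" --pt "0 0 0 0 0 0 0.6" --pt "0 0 0 0 0 0 0.4" --pt "0 0 0 0 0 0 0" --pt "0 0 0 0 0 0 0"

```text
time: 8.58
position: [0.5984, -0.2, 0.0498]
tool_rot: [0.938, 2.996, 0.001]
ft_force: [0.1, -0.2, -0.0]
grip_width: 0.778
grip_force: 0.0
```

step_arm --pt "0 0 0 0 0 0 0" --pt "0 0 0 0 0 0 0" --pt "0 0 0 0 0 0 0" --pt "0 0 0 0 0 0 0" --pt "0 0 0 0 0 0 0"

```text
time: 9.0
position: [0.5977, -0.1997, 0.0486]
tool_rot: [0.939, 2.998, 0.0]
ft_force: [-0.0, 0.4, 0.5]
grip_width: 0.403
grip_force: 0.0
```

```bash
python3 - <<'E'
from h import *
D=np.load('pics/wrist2.npz');s=dict(position=D['p'],tool_rot=D['r']);K,R,t=cam('wrist',s)
P=cloud(D['d'],K,R,t);z=P[...,2]
m=((z<.025)&(z>.008)).astype(np.uint8);m[:60]=0;m[190:]=0;m[:,:320]=0;m[:,420:]=0
n,l,st,c=cv2.connectedComponentsWithStats(m)
for i in range(1,n):
  if st[i,4]>200:
    q=P[l==i];cc=cv2.minEnclosingCircle((q[:,:2]*1000).astype(np.float32));print(c[i],np.median(q[:,2]),cc)
# tray grid prediction
print('pred well29 578.5 -101.4')
E
```

```text
[368.03469582 122.10931559] 0.016419829121433194 ((579.578369140625, -101.5030517578125), 20.363845825195312)
pred well29 578.5 -101.4
```

step_arm --pt "0 0 0 0 0 0 0" --pt "0 0 0 0 0 0 0" --pt "0 0 0 0 0 0 0" --pt "0 0 0 0 0 0 0" --pt "0 0 0 0 0 0 0"

```text
time: 9.42
position: [0.5977, -0.1997, 0.0485]
tool_rot: [-0.939, -2.998, -0.0]
ft_force: [0.6, 0.1, -0.2]
grip_width: 0.319
grip_force: 25.0
```

step_arm --pt "0 0 0.5 0 0 0 0" --pt "0 0 1.5 0 0 0 0" --pt "0 0 1.5 0 0 0 0" --pt "0 0 1.0 0 0 0 0" --pt "0 0 0.5 0 0 0 0"

```text
time: 9.83
position: [0.5985, -0.2002, 0.1004]
tool_rot: [0.938, 2.996, 0.0]
ft_force: [-0.2, 0.1, -0.2]
grip_width: 0.319
grip_force: 25.0
```

step_arm --pt "-0.2 1.2 0 0 0 0 0" --pt "-0.5 2.4 0 0 0 0 0" --pt "-0.5 2.6 0 0 0 0 0" --pt "-0.4 2.1 0 0 0 0 0" --pt "-0.2 1.0 0 0 0 0 0"

```text
time: 10.25
position: [0.5786, -0.1016, 0.0974]
tool_rot: [-0.931, -2.997, -0.003]
ft_force: [0.9, 0.2, -1.8]
grip_width: 0.324
grip_force: 25.0
```

step_arm --pt "-0.1 0.5 0 0 0 0 0" --pt "0 0 0 0 0 0 0" --pt "0 0 -1.0 0 0 0 0" --pt "0 0 -1.5 0 0 0 0" --pt "0 0 -1.0 0 0 0 0"

```text
time: 10.67
position: [0.5781, -0.1037, 0.0621]
tool_rot: [-0.942, -2.997, 0.002]
ft_force: [-0.1, 0.1, -1.1]
grip_width: 0.318
grip_force: 25.0
```

step_arm --pt "0 0 -0.6 0 0 0 0" --pt "0 0 -0.3 0 0 0 0" --pt "0 0 -0.2 0 0 0 0" --pt "0 0 -0.2 0 0 0 0" --pt "0 0 -0.1 0 0 0 0"

```text
time: 11.08
position: [0.579, -0.102, 0.0497]
tool_rot: [0.939, 2.997, 0.0]
ft_force: [-1.0, -0.2, -0.2]
grip_width: 0.316
grip_force: 25.0
```

step_arm --pt "0 0 -0.1 0 0 0 0" --pt "0 0 -0.1 0 0 0 0" --pt "0 0 0 0 0 0 0" --pt "0 0 0 0 0 0 0" --pt "0 0 0 0 0 0 0"

```text
time: 11.5
position: [0.5792, -0.1018, 0.0484]
tool_rot: [0.938, 2.997, 0.001]
ft_force: [-0.4, 1.4, 5.7]
grip_width: 0.319
grip_force: 25.0
```

step_arm --pt "0 0 0 0 0 0 0.8" --pt "0 0 0 0 0 0 0.8" --pt "0 0 0 0 0 0 0.8" --pt "0 0 0 0 0 0 0.8" --pt "0 0 0.5 0 0 0 0.8"

```text
time: 11.92
position: [0.5777, -0.1015, 0.0516]
tool_rot: [-0.938, -2.996, 0.001]
ft_force: [0.3, 0.3, -1.0]
grip_width: 0.617
grip_force: 0.0
```

step_arm --pt "0 0 1 0 0 0 0.8" --pt "0 0 2 0 0 0 0.8" --pt "0 0 2 0 0 0 0.8" --pt "0 0 0.5 0 0 0 0.8" --pt "-1.0 -0.2 0 0 0 0 0.8"

```text
time: 12.33
position: [0.5715, -0.1034, 0.11]
tool_rot: [0.935, 2.993, 0.002]
ft_force: [-0.1, 0.3, -0.2]
grip_width: 0.796
grip_force: 0.0
```

step_arm --pt "-2.2 -0.4 0 0 0 0 0.8" --pt "-2.6 -0.5 0 0 0 0 0.8" --pt "-2.2 -0.4 0 0 0 0 0.8" --pt "-1.3 -0.3 0 0 0 0 0.8" --pt "-0.5 -0.1 0 0 0 0 0.8"

```text
time: 12.75
position: [0.4771, -0.1212, 0.1064]
tool_rot: [-0.94, -2.994, -0.001]
ft_force: [0.7, -0.4, -0.8]
grip_width: 0.802
grip_force: 0.0
```

step_arm --pt "0 0 0 0 0 0 0.8" --pt "0 0 -1.5 0 0 0 0.8" --pt "0 0 -2 0 0 0 0.8" --pt "0 0 -1.5 0 0 0 0.8" --pt "0 0 -0.7 0 0 0 0.8"

```text
time: 13.17
position: [0.48, -0.1202, 0.0485]
tool_rot: [-0.937, -2.996, 0.002]
ft_force: [-0.5, 1.4, 0.6]
grip_width: 0.8
grip_force: 0.0
```

step_arm --pt "0 0 -0.2 0 0 0 0.8" --pt "0 0 0 0 0 0 0" --pt "0 0 0 0 0 0 0" --pt "0 0 0 0 0 0 0" --pt "0 0 0 0 0 0 0"

```text
time: 13.58
position: [0.4815, -0.1208, 0.0494]
tool_rot: [0.938, 2.997, 0.001]
ft_force: [-0.1, -0.3, -0.4]
grip_width: 0.581
grip_force: 0.0
```

step_arm --pt "0 0 0 0 0 0 0" --pt "0 0 0 0 0 0 0" --pt "0 0 0 0 0 0 0" --pt "0 0 0 0 0 0 0" --pt "0 0 0 0 0 0 0"

```text
time: 14.0
position: [0.4813, -0.1205, 0.0491]
tool_rot: [0.938, 2.997, 0.001]
ft_force: [0.7, 2.0, 3.5]
grip_width: 0.444
grip_force: 25.0
```

step_arm --pt "0 0 0.5 0 0 0 0" --pt "0 0 1.5 0 0 0 0" --pt "0 0 2 0 0 0 0" --pt "0 0 2 0 0 0 0" --pt "0 0 1 0 0 0 0"

```text
time: 14.42
position: [0.481, -0.1213, 0.1203]
tool_rot: [0.939, 2.996, 0.0]
ft_force: [0.9, 0.4, -2.5]
grip_width: 0.445
grip_force: 25.0
```

step_arm --pt "0.9 -0.6 0 0 0 0 0" --pt "1.9 -1.3 0 0 0 0 0" --pt "2.4 -1.7 0 0 0 0 0" --pt "2.4 -1.7 0 0 0 0 0" --pt "1.9 -1.3 0 0 0 0 0"

```text
time: 14.83
position: [0.5766, -0.1877, 0.1178]
tool_rot: [-0.938, -2.998, 0.001]
ft_force: [-0.3, -0.4, -2.2]
grip_width: 0.451
grip_force: 25.0
```

step_arm --pt "1.3 -0.9 0 0 0 0 0" --pt "0.7 -0.5 0 0 0 0 0" --pt "0 0 0 0 0 0 0" --pt "0 0 -1 0 0 0 0" --pt "0 0 -1.5 0 0 0 0"

```text
time: 15.25
position: [0.5957, -0.2003, 0.0939]
tool_rot: [0.938, 2.997, 0.002]
ft_force: [0.7, 0.5, -2.9]
grip_width: 0.442
grip_force: 25.0
```

step_arm --pt "0 0 -1.5 0 0 0 0" --pt "0 0 -1.2 0 0 0 0" --pt "0 0 -0.7 0 0 0 0" --pt "0 0 -0.4 0 0 0 0" --pt "0 0 -0.3 0 0 0 0"

```text
time: 15.67
position: [0.5953, -0.2003, 0.0522]
tool_rot: [-0.938, -2.998, -0.0]
ft_force: [-0.1, -1.0, -1.9]
grip_width: 0.447
grip_force: 25.0
```

step_arm --pt "0 0 -0.2 0 0 0 0" --pt "0 0 -0.1 0 0 0 0" --pt "0 0 -0.1 0 0 0 0" --pt "0 0 0 0 0 0 0" --pt "0 0 0 0 0 0 0"

```text
time: 16.08
position: [0.5961, -0.2009, 0.0492]
tool_rot: [0.939, 2.997, 0.0]
ft_force: [-0.5, 0.0, -0.3]
grip_width: 0.448
grip_force: 25.0
```

step_arm --pt "0 0 -0.1 0 0 0 0" --pt "0 0 -0.1 0 0 0 0" --pt "0 0 0 0 0 0 0" --pt "0 0 0 0 0 0 0" --pt "0 0 0 0 0 0 0"

```text
time: 16.5
position: [0.5963, -0.2011, 0.0491]
tool_rot: [0.939, 2.997, 0.002]
ft_force: [-3.9, 2.3, 12.0]
grip_width: 0.446
grip_force: 25.0
```

step_arm --pt "0 0 0 0 0 0 0.9" --pt "0 0 0 0 0 0 0.9" --pt "0 0 0 0 0 0 0.9" --pt "0 0 0 0 0 0 0.9" --pt "0 0 0.5 0 0 0 0.9"

```text
time: 16.92
position: [0.5948, -0.2004, 0.0506]
tool_rot: [-0.938, -2.996, 0.0]
ft_force: [-1.0, 0.2, 0.4]
grip_width: 0.741
grip_force: 0.0
```

step_arm --pt "0 0 1.5 0 0 0 0.9" --pt "0 0 2 0 0 0 0.9" --pt "0 0 2 0 0 0 0.9" --pt "0 0 1 0 0 0 0.9" --pt "-0.3 1.4 0 0 0 0 0.9"

```text
time: 17.33
position: [0.594, -0.1909, 0.1198]
tool_rot: [0.943, 2.99, -0.003]
ft_force: [0.6, -0.9, 0.1]
grip_width: 0.897
grip_force: 0.0
```

step_arm --pt "-0.5 2.8 0 0 0 0 1" --pt "-0.6 3.4 0 0 0 0 1" --pt "-0.6 3.4 0 0 0 0 1" --pt "-0.6 3.4 0 0 0 0 1" --pt "-0.5 2.8 0 0 0 0 1"

```text
time: 17.75
position: [0.5639, -0.0259, 0.1163]
tool_rot: [-0.937, -2.998, -0.001]
ft_force: [1.0, 0.9, 0.1]
grip_width: 0.994
grip_force: 0.0
```

step_arm --pt "-0.3 1.6 0 0 0 0 1" --pt "-0.1 0.8 0 0 0 0 1" --pt "0 0 0 0 0 0 1" --pt "0 0 0 0 0 0 1" --pt "0 0 0 0 0 0 1"

```text
time: 18.17
position: [0.5609, -0.0069, 0.1167]
tool_rot: [0.942, 2.996, -0.001]
ft_force: [0.2, 0.0, 0.2]
grip_width: 1.0
grip_force: 0.0
```

```bash
python3 - <<'E'
from h import *
for nm in ('wrist','top'):
  im,d,s=snap(nm,nm+'3');print(s['position'])
  K,R,t=cam(nm,s);P=cloud(d,K,R,t);z=P[...,2]
  hm=((z>.055)&(z<.115)&(d>.05)).astype(np.uint8)
  n,l,st,c=cv2.connectedComponentsWithStats(hm)
  for i in range(1,n):
    if st[i,4]<60: continue
    q=P[l==i]; zt=np.percentile(q[:,2],80); q=q[q[:,2]>zt-.008]
    (cx,cy),rad=cv2.minEnclosingCircle((q[:,:2]*1000).astype(np.float32))
    if .4<cx/1000<.7 and cy<30: print(c[i].round(),'ztop',zt.round(4),'c',round(cx,1),round(cy,1),'dia',round(2*rad,1))
E
```

```text
[ 0.56086306 -0.00690041  0.11667369]
[171. 121.] ztop 0.0882 c 463.5 -20.3 dia 8.0
[281. 232.] ztop 0.0778 c 561.6 -4.9 dia 51.7
[187. 332.] ztop 0.0779 c 580.2 -103.2 dia 29.7
[ 0.56085771 -0.00705443  0.11666981]
[552. 168.] ztop 0.0878 c 629.0 -423.5 dia 53.3
[430. 183.] ztop 0.0794 c 594.5 -200.7 dia 41.4
[443. 240.] ztop 0.1034 c 495.5 -219.4 dia 64.5
```

View pics/wrist3.png

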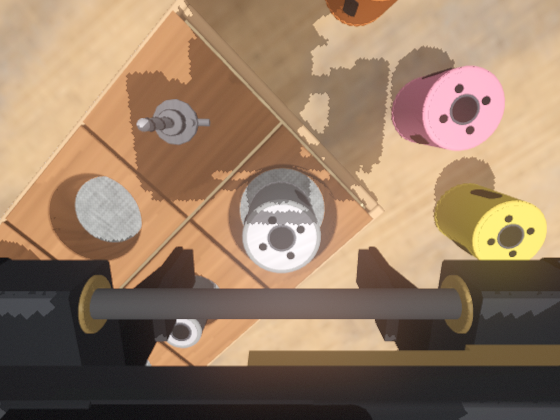

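The wrist view shows saw_51 at (281,236), empty well_51 at (108,208), the arbor at (175,122) still standing, and saw_29 in its well at (185,330). Saw tops of 78 mm confirm that saw_29 and saw_40 are seated. Now moving saw_51.

step_arm --pt "0 0.2 -1 0 0 0 1" --pt "0 0 -2 0 0 0 1" --pt "0 0 -2 0 0 0 1" --pt "0 0 -1.2 0 0 0 1" --pt "0 0 -0.6 0 0 0 1"

```text
time: 18.68
position: [0.5591, -0.0033, 0.0461]
tool_rot: [-0.939, -2.995, 0.003]
ft_force: [-0.2, 0.1, -0.7]
grip_width: 1.001
grip_force: 0.0
```

step_arm --pt "0 0 0 0 0 0 1" --pt "0 0 0 0 0 0 0" --pt "0 0 0 0 0 0 0" --pt "0 0 0 0 0 0 0" --pt "0 0 0 0 0 0 0"

```text
time: 19.1
position: [0.5614, -0.0027, 0.0495]
tool_rot: [0.938, 2.997, 0.001]
ft_force: [0.3, 1.2, 0.2]
grip_width: 0.78
grip_force: 0.0
```

step_arm --pt "0 0 0 0 0 0 0" --pt "0 0 0 0 0 0 0" --pt "0 0 0 0 0 0 0" --pt "0 0 0 0 0 0 0" --pt "0 0 0 0 0 0 0"

```text
time: 19.52
position: [0.5609, -0.0026, 0.0489]
tool_rot: [0.939, 2.998, 0.001]
ft_force: [0.2, -0.6, 1.8]
grip_width: 0.572
grip_force: 25.0
```

step_arm --pt "0 0 0.5 0 0 0 0" --pt "0 0 1.5 0 0 0 0" --pt "0 0 2 0 0 0 0" --pt "0 0 1.5 0 0 0 0" --pt "0 0 0.5 0 0 0 0"

```text
time: 19.93
position: [0.5618, -0.0029, 0.1107]
tool_rot: [0.938, 2.995, 0.002]
ft_force: [0.4, 0.0, -2.3]
grip_width: 0.574
grip_force: 25.0
```

step_arm --pt "-0.7 -1.0 0 0 0 0 0" --pt "-1.4 -2.0 0 0 0 0 0" --pt "-1.7 -2.4 0 0 0 0 0" --pt "-1.7 -2.4 0 0 0 0 0" --pt "-1.4 -2.0 0 0 0 0 0"

```text
time: 20.35
position: [0.4884, -0.103, 0.107]
tool_rot: [-0.94, -2.995, 0.002]
ft_force: [0.4, -0.4, -2.3]
grip_width: 0.572
grip_force: 25.0
```

step_arm --pt "-0.9 -1.2 0 0 0 0 0" --pt "-0.4 -0.6 0 0 0 0 0" --pt "0 0 0 0 0 0 0" --pt "0 0 -1 0 0 0 0" --pt "0 0 -1.5 0 0 0 0"

```text
time: 20.77
position: [0.481, -0.1172, 0.084]
tool_rot: [0.934, 2.996, 0.003]
ft_force: [0.5, 0.4, -1.8]
grip_width: 0.571
grip_force: 25.0
```

step_arm --pt "0 0 -1.3 0 0 0 0" --pt "0 0 -0.9 0 0 0 0" --pt "0 0 -0.5 0 0 0 0" --pt "0 0 -0.3 0 0 0 0" --pt "0 0 -0.2 0 0 0 0"

```text
time: 21.18
position: [0.479, -0.1183, 0.0512]
tool_rot: [-0.938, -2.998, 0.001]
ft_force: [0.3, -0.2, -1.6]
grip_width: 0.572
grip_force: 25.0
```

step_arm --pt "0 0 -0.1 0 0 0 0" --pt "0 0 -0.1 0 0 0 0" --pt "0 0 -0.1 0 0 0 0" --pt "0 0 -0.1 0 0 0 0" --pt "0 0 0 0 0 0 0"

```text
time: 21.6
position: [0.4792, -0.1188, 0.0488]
tool_rot: [0.939, 2.998, 0.002]
ft_force: [-2.8, 1.0, 5.9]
grip_width: 0.574
grip_force: 25.0
```

step_arm --pt "0 0 0 0 0 0 1" --pt "0 0 0 0 0 0 1" --pt "0 0 0 0 0 0 1" --pt "0 0 0 0 0 0 1" --pt "0 0 0.5 0 0 0 1"

```text
time: 22.02
position: [0.478, -0.1186, 0.0521]
tool_rot: [-0.939, -2.997, 0.001]
ft_force: [-0.1, 0.1, 0.6]
grip_width: 0.864
grip_force: 0.0
```

step_arm --pt "0 0 1.5 0 0 0 1" --pt "0 0 2.5 0 0 0 1" --pt "0 0 2.5 0 0 0 1" --pt "0 0 1.5 0 0 0 1" --pt "0.1 -0.7 0 0 0 0 1"

```text
time: 22.43
position: [0.4822, -0.125, 0.1361]
tool_rot: [0.934, 2.993, 0.005]
ft_force: [0.6, -0.4, 0.5]
grip_width: 0.996
grip_force: 0.0
```

step_arm --pt "0.3 -2.0 0 0 0 0 1" --pt "0.4 -2.6 0 0 0 0 1" --pt "0.4 -2.4 0 0 0 0 1" --pt "0.3 -1.6 0 0 0 0 1" --pt "0.1 -0.8 0 0 0 0 1"

```text
time: 22.85
position: [0.4941, -0.2228, 0.1322]
tool_rot: [-0.944, -2.996, 0.003]
ft_force: [0.1, -0.7, -0.2]
grip_width: 1.0
grip_force: 0.0
```

step_arm --pt "0 0 0 0 0 0 1" --pt "0 0 -1.5 0 0 0 1" --pt "0 0 -2.0 0 0 0 1" --pt "0 0 -1.5 0 0 0 1" --pt "0 0 -0.9 0 0 0 1"

```text
time: 23.27
position: [0.4936, -0.2176, 0.0715]
tool_rot: [-0.936, -2.996, -0.001]
ft_force: [-0.2, 1.3, 0.0]
grip_width: 0.999
grip_force: 0.0
```

step_arm --pt "0 0 0 0 0 0 1" --pt "0 0 0 0 0 0 0" --pt "0 0 0 0 0 0 0" --pt "0 0 0 0 0 0 0" --pt "0 0 0 0 0 0 0"

```text
time: 23.68
position: [0.4953, -0.2199, 0.0745]
tool_rot: [0.938, 2.996, 0.001]
ft_force: [0.0, -0.7, 0.2]
grip_width: 0.782
grip_force: 0.0
```

step_arm --pt "0 0 0 0 0 0 0" --pt "0 0 0 0 0 0 0" --pt "0 0 0 0 0 0 0" --pt "0 0 0 0 0 0 0" --pt "0 0 0 0 0 0 0"

```text
time: 24.1
position: [0.4955, -0.2195, 0.0744]
tool_rot: [0.938, 2.997, 0.002]
ft_force: [0.2, 2.7, 5.7]
grip_width: 0.723
grip_force: 25.0
```

step_arm --pt "0 0 0.5 0 0 0 0" --pt "0 0 1.5 0 0 0 0" --pt "0 0 2 0 0 0 0" --pt "0 0 1.5 0 0 0 0" --pt "0 0 0.5 0 0 0 0"

```text
time: 24.52
position: [0.4951, -0.2206, 0.1353]
tool_rot: [0.939, 2.996, -0.0]
ft_force: [1.0, -1.1, -1.6]
grip_width: 0.723
grip_force: 25.0
```

step_arm --pt "0.3 1.0 0 0 0 0 0" --pt "0.6 2.0 0 0 0 0 0" --pt "0.8 2.7 0 0 0 0 0" --pt "0.9 3.0 0 0 0 0 0" --pt "0.9 3.0 0 0 0 0 0"

```text
time: 24.93
position: [0.5288, -0.1008, 0.1321]
tool_rot: [-0.939, -2.996, 0.001]
ft_force: [0.6, 0.8, -2.1]
grip_width: 0.719
grip_force: 25.0
```

step_arm --pt "0.9 3.0 0 0 0 0 0" --pt "0.8 2.7 0 0 0 0 0" --pt "0.7 2.2 0 0 0 0 0" --pt "0.4 1.3 0 0 0 0 0" --pt "0.3 0.7 0 0 0 0 0"

```text
time: 25.35
position: [0.56, -0.0007, 0.1321]
tool_rot: [-0.933, -2.998, 0.001]
ft_force: [0.6, -0.0, -1.7]
grip_width: 0.722
grip_force: 25.0
```

step_arm --pt "0 0 0 0 0 0 0" --pt "0 0 0 0 0 0 0" --pt "0 0 -0.5 0 0 0 0" --pt "0 0 -1 0 0 0 0" --pt "0 0 -1 0 0 0 0"

```text
time: 25.77
position: [0.5605, -0.0052, 0.1079]
tool_rot: [0.942, 2.996, 0.001]
ft_force: [-0.5, 0.5, -2.7]
grip_width: 0.718
grip_force: 25.0
```

```bash
python3 - <<'E'
from h import *
im,d,s=snap('wrist','wrist4');print(s['position'])
K,R,t=cam('wrist',s);P=cloud(d,K,R,t);z=P[...,2]
hm=((z>.05)&(z<s['position'][2]+.05)&(d>.05)).astype(np.uint8)
n,l,st,c=cv2.connectedComponentsWithStats(hm)
for i in range(1,n):
    if st[i,4]<60: continue
    q=P[l==i]; zt=np.percentile(q[:,2],80); q=q[q[:,2]>zt-.008]
    (cx,cy),rad=cv2.minEnclosingCircle((q[:,:2]*1000).astype(np.float32))
    print(c[i].round(),'ztop',zt.round(4),'c',round(cx,1),round(cy,1),'dia',round(2*rad,1))
E
```

```text
[ 0.56050458 -0.00515252  0.10790806]
[377.   1.] ztop 0.0546 c 478.2 121.8 dia 17.2
[466. 110.] ztop 0.0618 c 561.8 133.9 dia 52.5
[165. 124.] ztop 0.084 c 463.6 -20.3 dia 7.8
[275. 252.] ztop 0.1353 c 551.0 -0.5 dia 89.4
[ 61. 231.] ztop 0.0779 c 480.1 -121.0 dia 52.5
[513. 235.] ztop 0.0617 c 656.3 123.5 dia 52.9
[192. 334.] ztop 0.1569 c 544.9 -37.6 dia 13.3
[275. 331.] ztop 0.1352 c 572.6 -15.7 dia 56.2
[359. 329.] ztop 0.157 c 583.6 18.1 dia 12.3
```

View pics/wrist4.png

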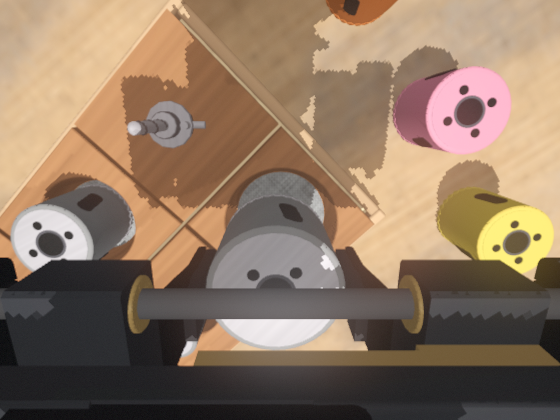

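The wrist view shows saw_64 in the fingers above well_64 (floor visible at (280,200)). Saw_51 is seated at (50,245) and the arbor stands at (168,125). Lowering.

step_arm --pt "0 0 -1 0 0 0 0" --pt "0 0 -1 0 0 0 0" --pt "0 0 -1 0 0 0 0" --pt "0 0 -0.8 0 0 0 0" --pt "0 0 -0.5 0 0 0 0"

```text
time: 26.23
position: [0.5599, -0.0037, 0.064]
tool_rot: [-0.938, -2.997, 0.001]
ft_force: [-0.8, -0.4, -3.2]
grip_width: 0.721
grip_force: 25.0
```

step_arm --pt "0 0 -0.4 0 0 0 0" --pt "0 0 -0.4 0 0 0 0" --pt "0 0 -0.3 0 0 0 0" --pt "0 0 -0.2 0 0 0 0" --pt "0 0 -0.1 0 0 0 0"

```text
time: 26.65
position: [0.5607, -0.0037, 0.0515]
tool_rot: [0.939, 2.998, 0.0]
ft_force: [0.4, -0.3, -2.3]
grip_width: 0.726
grip_force: 25.0
```

step_arm --pt "0 0 -0.1 0 0 0 0" --pt "0 0 -0.1 0 0 0 0" --pt "0 0 -0.1 0 0 0 0" --pt "0 0 0 0 0 0 0" --pt "0 0 0 0 0 0 0"

```text
time: 27.07
position: [0.5609, -0.0037, 0.0504]
tool_rot: [-0.939, -2.998, -0.002]
ft_force: [-4.1, -0.2, 9.1]
grip_width: 0.722
grip_force: 25.0
```

Seated on the floor. Release, rise, and back off to the left so the top camera can see.

step_arm --pt "0 0 0 0 0 0 1" --pt "0 0 0 0 0 0 1" --pt "0 0 0 0 0 0 1" --pt "0 0 0 0 0 0 1" --pt "0 0 0.5 0 0 0 1"

```text
time: 27.48
position: [0.56, -0.0037, 0.0529]
tool_rot: [-0.938, -2.997, 0.001]
ft_force: [0.2, -0.5, 0.0]
grip_width: 0.971
grip_force: 0.0
```

step_arm --pt "0 0 2 0 0 0 1" --pt "0 0 3 0 0 0 1" --pt "0 0 3 0 0 0 1" --pt "0 0 3 0 0 0 1" --pt "0 0 2 0 0 0 1"

```text
time: 27.9
position: [0.5618, -0.0041, 0.1869]
tool_rot: [0.939, 2.995, 0.003]
ft_force: [0.2, -0.1, -0.4]
grip_width: 0.999
grip_force: 0.0
```

step_arm --pt "-1 2 0 0 0 0 1" --pt "-1.5 3 0 0 0 0 1" --pt "-1.5 3 0 0 0 0 1" --pt "-1.5 3 0 0 0 0 1" --pt "-1.5 3 0 0 0 0 1"

```text
time: 28.32
position: [0.4899, 0.1374, 0.1841]
tool_rot: [0.94, 2.997, 0.001]
ft_force: [0.6, 0.5, 0.6]
grip_width: 0.999
grip_force: 0.0
```

step_arm --pt "-1.5 3 0 0 0 0 1" --pt "-1.5 3 0 0 0 0 1" --pt "-1.5 3 0 0 0 0 1" --pt "-1 2 0 0 0 0 1" --pt "0 0 0 0 0 0 1"

```text
time: 28.73
position: [0.4326, 0.2518, 0.1837]
tool_rot: [-0.926, -3.0, -0.003]
ft_force: [-1.0, 0.7, -0.5]
grip_width: 1.001
grip_force: 0.0
```

step_arm --pt "0 0 0 0 0 0 1" --pt "0 0 0 0 0 0 1" --pt "0 0 0 0 0 0 1" --pt "0 0 0 0 0 0 1" --pt "0 0 0 0 0 0 1"

```text
time: 29.15
position: [0.4363, 0.2452, 0.1837]
tool_rot: [0.942, 2.997, 0.0]
ft_force: [1.4, -0.4, -0.1]
grip_width: 1.0
grip_force: 0.0
```

```bash
python3 - <<'E'
from h import *
im,d,s=snap('top','top5');print(s['position'])
K,R,t=cam('top');P=cloud(d,K,R,t);z=P[...,2]
hm=((z>.055)&(z<.115)&(d>.05)).astype(np.uint8)
n,l,st,c=cv2.connectedComponentsWithStats(hm)
for i in range(1,n):
    if st[i,4]<60: continue
    q=P[l==i]; zt=np.percentile(q[:,2],80); q=q[q[:,2]>zt-.008]
    (cx,cy),rad=cv2.minEnclosingCircle((q[:,:2]*1000).astype(np.float32))
    if .4<cx/1000<.7 and -300<cy<30: print(c[i].round(),'ztop',zt.round(4),'c',round(cx,1),round(cy,1),'dia',round(2*rad,1))
E
```

```text
[0.43626796 0.24520741 0.1836622 ]
[430. 184.] ztop 0.0797 c 594.5 -200.7 dia 40.6
[320. 200.] ztop 0.0795 c 559.8 -5.1 dia 64.0
[375. 191.] ztop 0.0791 c 578.3 -102.4 dia 29.2
[384. 247.] ztop 0.0794 c 479.3 -120.6 dia 51.6
[327. 255.] ztop 0.0681 c 462.8 -20.1 dia 25.4
```

View pics/top5.png

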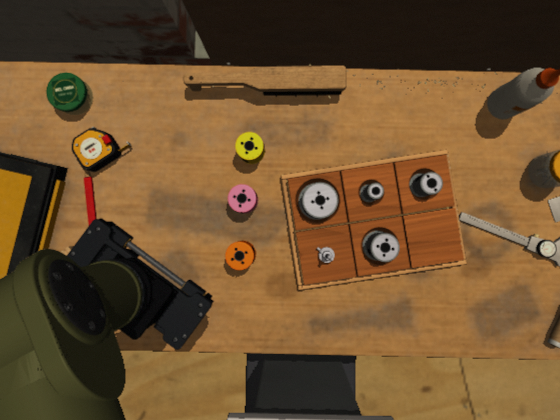

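The top view shows each saw in its own well: the 64 at (319,200), 29 at (373,191), 40 at (428,183) and 51 at (381,246). All tops read 79 mm in this camera, the same as the seated saws at the start. The arbor at (326,256) hasn't moved and the arm is clear.

```bash
python3 -c "
from bench import ctrl
print(ctrl.close_job())"
```

```text
the job is handed in; nothing more can be done
None
```

The job is handed in after about 29 s: the last top picture showed all four saws upright and seated within about 3 mm of their wells' centres and the arbor unmoved, but the hand-in call returned no verdict.

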